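# Set spring tweezers to their gap mark over the bench viewer

## Task

Raise the bench viewer's folded lamp panel to 60 degrees, in line with the index bars beside it, so that it lights the lens, and let go so that it stays there. Then lift the spring tweezers off their wooden cradle and squeeze them to the marked 10 mm tip gap, never closing the tips right up, with the tips level over the viewer's lens and about 8 cm above the bench. Hold that gap steady for three seconds and finish still holding it there; leave everything else on the bench where it is.

Things in the scene. Friction and masses are not known exactly. Their poses are not given: they have to be found in the camera images.
- viewer: Bench viewer, a fixed grey instrument. Origin: on the bench; x from its low front to its rear, y to its left. Front apron (x -130 to -15 mm, 160 mm wide) 14 mm high, with a lens; rear block (x -15 to 110 mm) 47 mm high, carrying the folded lamp panel. Two thin index bars (y = +-76 mm) rise 90 mm from the hinge at 60 degrees, leaning to the front.
- lamp (a joint): Angle of the black, ribbed lamp panel with a white underside (110 mm long, 130 mm wide, 10 mm thick) in rad: 0 = folded level on the rear block, grows as its front edge is raised about the rear hinge, up to 2.0; 60 degrees = 1.047. Starts at 0 to 0.25. The hinge is stiff (friction 0.35 N m, 2 to 4 N at the tab) and stays where it is left.
- lamp_hinge (a point): Middle of the lamp's hinge axis, which lies along the viewer's y: 100 mm behind the viewer's origin, 54 mm above the bench. Fixed.
- lamp_tab (a point): Centre of the steel tab on the lamp's front edge: a round bar 16 mm in diameter, 30 mm long, axis along the viewer's y, 150 mm from the hinge axis, 40 mm off the panel's edge on a 10 mm wide stem. Pinched by its two end faces (30 mm apart) from above, it turns between the fingers as the lamp swings. Folded, it is 54 mm above the bench.
- lens (a point): Centre of the viewer's lens, a 50 mm round disc facing up, flush in the apron: 90 mm before the viewer's origin, 14 mm above the bench.
- cradle: The tweezers' fixed wooden cradle: a 190 x 100 mm base 6 mm high with two cross bars, 15 mm wide, 85 mm long, tops 30 mm above the bench, at x = -85 and +57 mm; the tweezers lie on the bars along its x. Origin: on the bench.
- tweezers: Loose spring tweezers (about 160 g), dark steel, 190 mm long, lying flat: two upright strips, 5 mm thick, 16 mm high, joined by a round bow 105 mm behind the origin. Origin: on the underside, mid-length of the grip pads, midway between the legs as they stand at the mark; 30 mm above the bench on the cradle. x points to the tips (75 mm ahead), y to the fixed leg; the moving leg is on the -y side.
- pads (a point): 8 mm above the tweezers' origin: mid-height between the light wooden grip pads (40 mm long, 16 mm high) on the legs' outer sides. Fixed leg's pad face: 17 mm to +y. At the mark the other is 17 mm to -y, parallel to it: 34 mm over both. Released: about 48 mm. Squeeze takes 3 N at first, 9 N at the mark, 12 N with the tips shut; 1 mm at the pads closes the tips by 1.7 mm. They balance here.
- gap_mark (a point): Dark line across a light metal strip that runs under both legs, 33 mm ahead of the tweezers' origin and fixed to the fixed leg. At the marked gap the inner face of the moving leg stands on this line (8 mm to -y of the middle line).
- leg (a joint): Squeeze angle of the moving leg about the bow in rad: 0 = released (tip gap 29 mm), 0.11 = at the mark (tip gap 10 mm), 0.16 = fully closed (tip gap about 1 mm); about 175 mm of tip gap per rad.
- tip_fixed (a point): Inner face of the fixed leg's tip, 70 mm ahead of the tweezers' origin, 5 mm to +y, 8 mm up.
- tip_moving (a point): Inner face of the moving leg's tip, opposite the other; the tip gap is the distance between the two.
- tips_mid (a point): Point between the tips at the mark: 70 mm ahead of the tweezers' origin, on its middle line, 8 mm up.
- rivet_tin: Bystander: open steel tin, 60 mm across, 55 mm high, on the bench. Leave alone.
- steel_block: Bystander: steel block 60 x 35 x 30 mm, on the bench. Leave alone.
- horseshoe: Bystander: horseshoe lying flat, about 90 x 100 mm, 12 mm thick, on the bench. Leave alone.
- hammer: Bystander: hammer lying flat, on the bench. Leave alone.
- wire_brush: Bystander: hand brush lying flat, on the bench. Leave alone.
- oil_can: Bystander: closed steel can, 60 mm across, 110 mm high, on the bench. Leave alone.
- chisel: Bystander: steel cold chisel about 175 mm long, lying flat, on the bench. Leave alone.

How it is judged:
On the way, in this order (a step that is already met when the one before it is completed fails the run):
1. the lamp stands at 60 degrees and has been let go (value of joint lamp between 0.917 and 1.178 rad and contact force between the fingers and viewer below 0.1 N), for 0.3 s.
2. the tweezers are lifted clear of the cradle in the fingers (height (world z) of tweezers above 0.04 m and contact force between tweezers and the fingers above 1 N and contact force between tweezers and cradle below 0.1 N), for 0.2 s.
3. the gap is held at the mark over the lens for two seconds and more (all of step 2 and distance between tip_fixed and tip_moving between 0.0075 and 0.0125 m and height (world z) of tweezers below 0.14 m and horizontal distance between tips_mid and lens below 0.025 m and contact force between tweezers and viewer below 0.1 N and angle between tweezers's own z axis and vertical below 0.3 rad and linear speed of tweezers below 0.03 m/s and velocity of joint leg between -0.1 and 0.1 rad/s), for 2.3 s.
At the end, for the whole second after the job is handed in: Lamp at 60 degrees (+-7.5), untouched. Tweezers held by the fingers alone, level (within 17 degrees) and still, underside 40 to 140 mm above the bench, point between the tips within 25 mm of the lens centre seen from above, tip gap 10 mm (+-2.5) and steady (all of step 1 and all of step 3); the arm keeps its last pose, push and grip.
It fails at once if the tweezer tips closed right up (gap under 3 mm) (distance between tip_fixed and tip_moving below 0.003 m).
It fails at once if a bystander was disturbed (moved more than 30 mm) (distance of any of rivet_tin, steel_block, horseshoe, hammer, wire_brush, oil_can, chisel from where it was at the start of the episode above 0.03 m).
It also fails if it takes over 59 s, if anything falls off the work surface, if the arm or the gripper's body presses on something with over 40 N, if the wrist force passes 120 N, or if a joint passes its speed limit or range.

## Robot

A 7-joint arm with a two-finger parallel gripper is mounted at the origin on the work surface. World frame = base frame: x ahead of the robot, y to its left, z up, the work surface at z = 0. Lengths are in m, angles in rad, forces in N, time in s.
With the tool pointing down it reaches from about 0.4 to 0.85 m from the base axis. Payload 10.4 kg.
Tool frame: the origin (TCP) lies on the centre line of the jaws, within the pads' length; the fingertips stand 11 mm ahead of it and the grasp point (between the pads) lies 8 mm behind it (manip.finger_overhang is the distance from the TCP to the fingertips, in m); z points along the fingers, y is the line along which they close (so a half turn about z gives the same grasp; the last joint's range is limited). The gripper opens to 85 mm and grips with 20 to 120 N. Pads are 22 mm wide; open, the fingers measure 114 mm over their backs; the gripper's body (76 mm by 85 mm) begins 54 mm behind the grasp point. The pads swing forward as they close: fully open they stand 13 mm farther back than shut.
Start: joints at [-1.312, 0.332, -0.065, 1.46, 0.022, 1.35, -0.088], TCP at [0.174, 0.6, 0.213] pointing down, gripper open.
Joint ranges: [-2.6, 2.6], [-0.5, 2.12], [-1.47, 1.34], [0.16, 2.42], [-1.27, 4.41], [0.06, 2.06], [-2.6, 2.6]. Speed limits (rad/s): [2.22, 2.22, 2.79, 2.79, 3.14, 3.14, 3.14].

## Interface

Orientations are given as a unit quaternion [x, y, z, w].
In Python, from workcell import manip, imaging, workorder gives the robot as it stands.
- The arm moves only by the tool jog_arm, never from a script. Its argument "deltas" is a list of rows, each an object with "gripper": the opening, from 0 (shut) to 1 (fully open); "offset": the shift along the tool's x, y, z in m, a list of three; "rotation": the turn, a rotation vector about the tool's x, y, z in degrees, a list of three. In form: [{"gripper": gripper, "offset": [tx, ty, tz], "rotation": [ax, ay, az]}, ...]. A call has 1 to 20 rows; each row shifts and turns the commanded pose from where the row before left it, along the tool's axes as they then stand; what a row does not reach is not made up. A row lasts 1/10 s, in which the tool goes at most 50 mm and 8.59 degrees, less where a joint would pass 70% of its speed; a pose out of reach is approached as far as the arm can. A call with a gripper value outside its range is refused whole. The fingers move at their own pace and stop on an object; "newtons" is the grip in N (left out, the last holds). Time passes only in rows, so rows that do not move let the fingers close. It gives the time, the measured TCP pose, the force, the opening and the grip force at its end, in the units of the state.
- manip.get_obs(): the state, without advancing time (a new reading comes with each control period).
- imaging.camera(name): name is "scene" or "top" or "wrist"; returns the picture (480x640x3 uint8, blue, green, red); there is no depth.
- imaging.camera_model(name): a dict with "camera_matrix" (3x3 intrinsics, pixels), "world_to_cam" (4x4, takes a point from world to camera coordinates); the wrist camera has in their place "hand_eye" (4x4, takes a point from camera to tool coordinates, whose origin is the TCP and whose axes are the flange's). Camera axes: x right, y up, looking along -z (the intrinsics and any distortion apply to the point x, -y, -z); pixel columns grow to the right and rows downward; lengths in m; the calibration is good to about 2 mm. A picture is of the moment at which its call begins: read the wrist's pose just before it. camera_model takes no time and is no camera call.
- workorder.hand_in(): hands the job in; it is judged then, once.
The state is a dict: "clock": time; "joint_pos": joint angles; "joint_velocities": joint speeds; "tau": joint torques, N m; "position": TCP position; "ee_rot": TCP orientation; "ft_force": force on the tool from outside, world axes, zero at the start; "torque": the same for the moment, N m; "grip_width": opening from 0.0 (shut) to 1.0 (fully open); "grasp_force": force on a finger pad.
Only numpy, scipy, OpenCV 4.12 (cv2) and the standard library are available. Lean on these libraries where they do the work, as an engineer would, in place of code of your own. Each camera call takes 0.05 s, during which the arm holds its last target. There are 200 camera calls.

## Working session

There is one attempt and no reset: what is moved stays moved. The work goes in short steps, Python scripts to look and compute and a tool call to move; the robot and the scene stay as the last step left them, time stands still between calls to the robot, and variables do not carry over. Pictures are saved under pics/ and viewed, at most 10 in all, crops included, and the job is handed in when it is done.

Besides the shell and the picture viewer there is one more tool, called after "Call:" as a command line: name --argument value ..., lists and objects as JSON in quotes. jog_arm: Moves the arm, as the interface text tells. Its arguments: {"type":"object","properties":{"deltas":{"type":"array","items":{"type":"object","properties":{"gripper":{"type":"number"},"offset":{"type":"array","items":{"type":"number"}},"rotation":{"type":"array","items":{"type":"number"}}}}},"newtons":{"type":"number"}},"required":["deltas"]}

```bash
mkdir -p pics; python3 - <<'E'
from workcell import manip, imaging
import cv2,numpy as np
for n in ["top","scene"]:
    cv2.imwrite(f"pics/{n}0.png",imaging.camera(n)); m=imaging.camera_model(n); print(n,{k:np.round(v,4).tolist() if not isinstance(v,str) else v for k,v in m.items()})
print(imaging.camera_model("wrist")); print(manip.get_obs(), manip.finger_overhang)
E
```

```text
top {'camera_matrix': [[465.6737, 0.0, 320.1252], [0.0, 465.6737, 234.8944], [0.0, 0.0, 1.0]], 'world_to_cam': [[0.0191, -0.9998, -0.0032, -0.0004], [0.9792, 0.018, 0.2021, -0.5469], [-0.202, -0.007, 0.9794, -0.9495], [0.0, 0.0, 0.0, 1.0]]}
scene {'camera_matrix': [[487.0916, 0.0, 319.1605], [0.0, 487.0916, 236.8248], [0.0, 0.0, 1.0]], 'world_to_cam': [[0.6762, 0.7365, -0.02, -0.3493], [-0.4597, 0.4429, 0.7698, 0.2108], [0.5758, -0.5113, 0.638, -1.4456], [0.0, 0.0, 0.0, 1.0]]}
{'camera_matrix': array([[416.28190411,   0.        , 314.97681408],
       [  0.        , 416.28190411, 245.22649608],
       [  0.        ,   0.        ,   1.        ]]), 'hand_eye': array([[ 2.27567219e-04,  9.52548973e-01,  3.04385287e-01,
         7.76702650e-02],
       [ 9.99999963e-01, -1.71610208e-04, -2.10588639e-04,
        -2.30961347e-04],
       [-1.48360369e-04,  3.04385323e-01, -9.52548977e-01,
        -1.60937305e-01],
       [ 0.00000000e+00,  0.00000000e+00,  0.00000000e+00,
         1.00000000e+00]])}
{'clock': 0.1, 'joint_pos': array([-1.31158121,  0.33277173, -0.0646667 ,  1.46086153,  0.02162736,
        1.34989487, -0.08851372]), 'joint_velocities': array([ 0.00027235, -0.0038714 , -0.00090803, -0.00109837,  0.00011705,
        0.00058481,  0.00023762]), 'tau': array([ 1.98530288e-03, -6.26759577e+01,  4.94899834e-02, -3.92422199e+01,
        1.64488860e-02,  7.24330719e-03, -2.86346665e-05]), 'position': array([0.17374555, 0.5999929 , 0.21211649]), 'ee_rot': array([ 1.40451551e-01,  9.90087359e-01, -6.18584050e-04, -4.00940561e-05]), 'ft_force': array([-0.45726162, -0.26044405, -0.2097596 ]), 'torque': array([-0.00462766, -0.04583019, -0.00156644]), 'grasp_force': 0.0, 'grip_width': 1.0000878309617653} 0.011
```

View pics/top0.png

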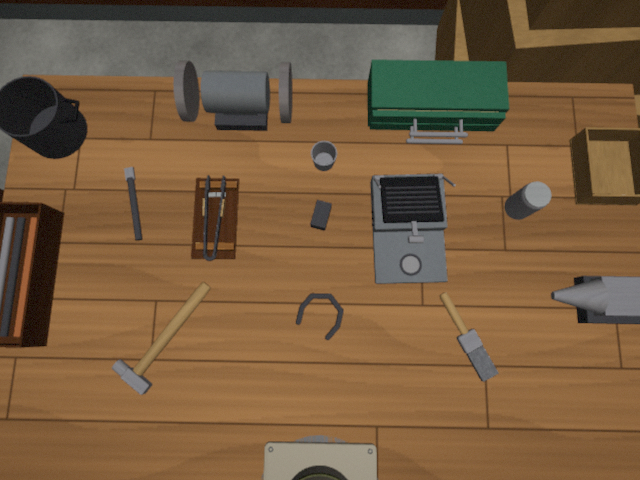

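View pics/scene0.png

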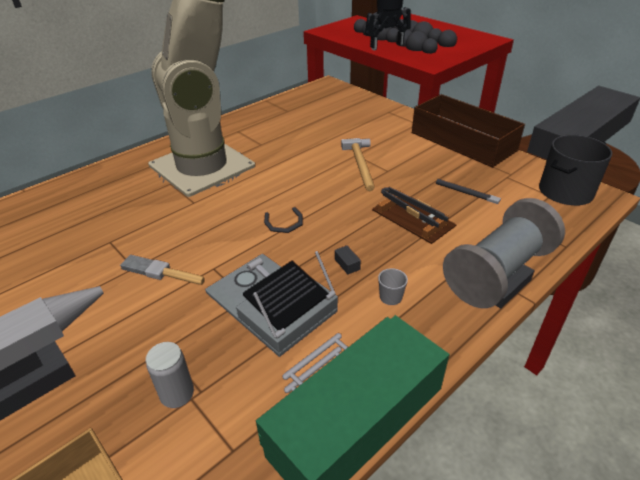

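The top view shows the viewer at about (410,225), with lens (410,265) and tab (416,239). The tweezers are at about (213,218) with the bow at the bottom (210,258), the tips up at row 178, and the fixed leg on the left. I'll zoom in on both.

```bash
cat > h.py <<'E'
from workcell import manip, imaging
import cv2,numpy as np
from scipy.spatial.transform import Rotation as R
def cam(n,obs=None):
    m=imaging.camera_model(n);K=m["camera_matrix"]
    if n=="wrist":
        o=obs or manip.get_obs();T=np.eye(4);T[:3,:3]=R.from_quat(o["ee_rot"]).as_matrix();T[:3,3]=o["position"]
        return K,T@m["hand_eye"]
    return K,np.linalg.inv(m["world_to_cam"])
def toplane(c,px,z):
    K,T=c;px=np.atleast_2d(np.asarray(px,float));z=np.broadcast_to(z,len(px))
    d=np.c_[(px[:,0]-K[0,2])/K[0,0],-(px[:,1]-K[1,2])/K[1,1],-np.ones(len(px))]@T[:3,:3].T
    return T[:3,3]+d*((z-T[2,3])/d[:,2])[:,None]
def proj(c,P):
    K,T=c;p=(np.atleast_2d(P)-T[:3,3])@T[:3,:3]
    return np.c_[K[0,2]+K[0,0]*p[:,0]/-p[:,2],K[1,2]-K[1,1]*p[:,1]/-p[:,2]]
E
python3 - <<'E'
from h import *
im=cv2.imread("pics/top0.png")
a=cv2.resize(im[165:290,365:455],None,fx=4,fy=4,interpolation=cv2.INTER_CUBIC)
b=cv2.resize(im[165:290,185:250],None,fx=4,fy=4,interpolation=cv2.INTER_CUBIC)
cv2.imwrite("pics/zoom.png",np.hstack([a,b]))
E
```

```text
(no output)
```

View pics/zoom.png

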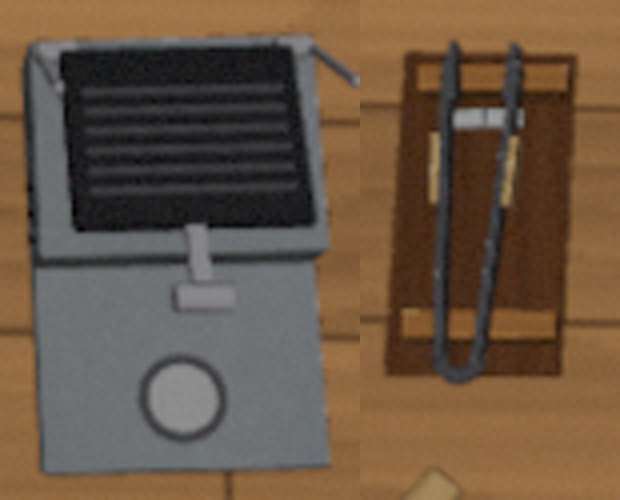

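The zoomed crop gives lens (410.75,264.5), tab (416.2,239.2), apron corners (376.2,283) and (447.5,281.3), pads (203.5,207) and (222.5,207.5), and cradle base corners.

```bash
python3 - <<'E'
from h import *
c=cam("top"); p=lambda L,z,o: toplane(c,[(o+x/4,165+y/4) for x,y in L],z)
P=lambda s,a: print(s,np.round(a*1000,1).tolist())
P("lens",p([(183,398)],.014,365)); A=p([(45,472),(330,465)],.014,365);P("apron front",A)
B=p([(40,250),(328,243)],.047,365);P("block front",B)
for z in (.06,.075,.09): P(f"tab {z}",p([(205,293)],z,365))
yaw=np.arctan2(*(B.mean(0)-A.mean(0))[[1,0]]);d=A[0]-A[1];print("yaw",np.degrees(yaw),np.degrees(np.arctan2(-d[0],d[1])), B.mean(0)-A.mean(0))
P("cradle",p([(405,52),(577,53),(562,375),(388,373)],.006,95))
P("pads",p([(434,168),(510,170)],.046,95));P("legs tips",p([(454,42),(514,44)],.046,95));P("bow",p([(458,381)],.040,95));P("mark",p([(486,119)],.032,95))
E
```

```text
lens [[492.0, -192.3, 14.0]]
apron front [[449.5, -115.5, 14.0], [456.3, -272.4, 14.0]]
block front [[567.3, -109.6, 47.0], [574.1, -266.9, 47.0]]
tab 0.06 [[542.4, -196.5, 60.0]]
tab 0.075 [[539.3, -193.4, 75.0]]
tab 0.09 [[536.3, -190.4, 90.0]]
yaw 2.7827938343879928 2.481156704087954 [0.11779782 0.00572582 0.033     ]
cradle [[687.0, 301.3, 6.0], [688.2, 201.0, 6.0], [498.8, 199.2, 6.0], [498.2, 297.1, 6.0]]
pads [[607.0, 268.8, 46.0], [606.6, 226.7, 46.0]]
legs tips [[680.1, 262.7, 46.0], [679.5, 229.0, 46.0]]
bow [[489.4, 249.0, 40.0]]
mark [[639.7, 245.2, 32.0]]
```

Call:
jog_arm --deltas '[{"offset":[-0.039,-0.025,0]},{"offset":[-0.039,-0.025,0]},{"offset":[-0.039,-0.025,0]},{"offset":[-0.039,-0.025,0]},{"offset":[-0.039,-0.025,0]},{"offset":[-0.039,-0.025,0]},{"offset":[-0.039,-0.025,0]},{"offset":[-0.039,-0.025,0]},{"offset":[-0.039,-0.025,0]},{"offset":[-0.039,-0.025,0]},{"offset":[-0.02,-0.045,0]},{"offset":[-0.02,-0.045,0]},{"offset":[-0.02,-0.045,0]},{"offset":[-0.02,-0.045,0]},{"offset":[-0.02,-0.045,0]},{"offset":[-0.02,-0.045,0]},{"offset":[-0.02,-0.045,0]},{"offset":[-0.02,-0.045,0]},{"offset":[-0.02,-0.045,0]}]'

```text
schema error: expected keys gripper, offset, rotation
```

Call:
jog_arm --deltas '[{"gripper":0.6,"rotation":[0,0,-6]},{"gripper":0.6,"rotation":[0,0,-6]},{"gripper":0.6,"rotation":[0,0,-6.7]},{"gripper":0.6},{"gripper":0.6}]'

```text
schema error: expected keys gripper, offset, rotation
```

```bash
python3 - <<'E'
from h import *
o=manip.get_obs();c=cam("wrist",o);im=imaging.camera("wrist");cv2.imwrite("pics/w1.png",im)
print(o["clock"],o["position"],R.from_quat(o["ee_rot"]).as_matrix().round(3).tolist(),o["grip_width"],o["joint_pos"])
print(proj(c,[[.536,-.1905,.09],[.492,-.192,.014],[.682,-.1835,.054]]))
E
```

```text
0.1 [0.17374555 0.5999929  0.21211649] [[-0.961, 0.278, -0.0], [0.278, 0.961, -0.001], [-0.0, -0.001, -1.0]] 1.0000878309617653 [-1.31158121  0.33277173 -0.0646667   1.46086153  0.02162736  1.34989487
 -0.08851372]
[[-272.15790888  716.37849523]
 [-216.35937742  613.15908574]
 [-153.33974817  742.72581595]]
```

View pics/w1.png

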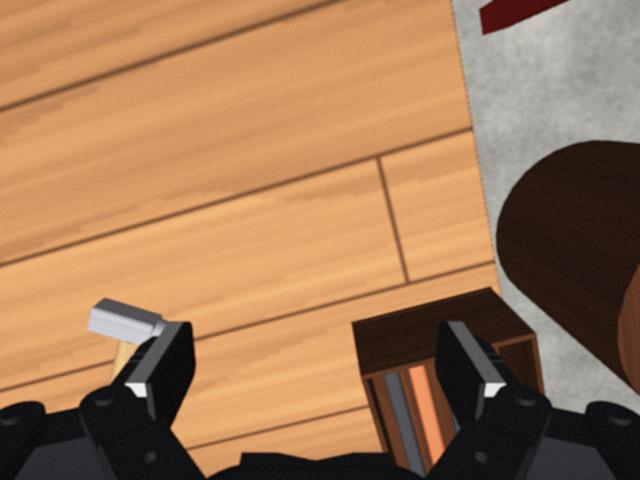

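The moves were refused because every row needs all the keys. The arm is still at its start, and the picture shows only the hammer and a box.

Call:
jog_arm --deltas '[{"gripper":1,"rotation":[0,0,0],"offset":[-0.039,-0.025,0]},{"gripper":1,"rotation":[0,0,0],"offset":[-0.039,-0.025,0]},{"gripper":1,"rotation":[0,0,0],"offset":[-0.039,-0.025,0]},{"gripper":1,"rotation":[0,0,0],"offset":[-0.039,-0.025,0]},{"gripper":1,"rotation":[0,0,0],"offset":[-0.039,-0.025,0]},{"gripper":1,"rotation":[0,0,0],"offset":[-0.039,-0.025,0]},{"gripper":1,"rotation":[0,0,0],"offset":[-0.039,-0.025,0]},{"gripper":1,"rotation":[0,0,0],"offset":[-0.039,-0.025,0]},{"gripper":1,"rotation":[0,0,0],"offset":[-0.039,-0.025,0]},{"gripper":1,"rotation":[0,0,0],"offset":[-0.039,-0.025,0]},{"gripper":1,"rotation":[0,0,0],"offset":[-0.02,-0.045,0]},{"gripper":1,"rotation":[0,0,0],"offset":[-0.02,-0.045,0]},{"gripper":1,"rotation":[0,0,0],"offset":[-0.02,-0.045,0]},{"gripper":1,"rotation":[0,0,0],"offset":[-0.02,-0.045,0]},{"gripper":1,"rotation":[0,0,0],"offset":[-0.02,-0.045,0]},{"gripper":1,"rotation":[0,0,0],"offset":[-0.02,-0.045,0]},{"gripper":1,"rotation":[0,0,0],"offset":[-0.02,-0.045,0]},{"gripper":1,"rotation":[0,0,0],"offset":[-0.02,-0.045,0]},{"gripper":1,"rotation":[0,0,0],"offset":[-0.02,-0.045,0]}]'

```text
clock: 2.05
position: [0.5391, -0.1891, 0.2128]
ee_rot: [0.14, 0.99, 0.0, 0.0]
ft_force: [1.8, 1.0, 0.7]
grip_width: 1.0
grasp_force: 0.0
```

Call:
jog_arm --deltas '[{"gripper":0.6,"rotation":[0,0,-6],"offset":[0,0,0]},{"gripper":0.6,"rotation":[0,0,-6],"offset":[0,0,0]},{"gripper":0.6,"rotation":[0,0,-6.7],"offset":[0,0,0]},{"gripper":0.6,"rotation":[0,0,0],"offset":[0,0,0]},{"gripper":0.6,"rotation":[0,0,0],"offset":[0,0,0]}]'

```text
clock: 2.55
position: [0.5391, -0.1873, 0.2126]
ee_rot: [-0.021, 1.0, 0.0, -0.0]
ft_force: [0.4, 0.3, 0.9]
grip_width: 0.597
grasp_force: 0.0
```

```bash
python3 - <<'E'
from h import *
o=manip.get_obs();c=cam("wrist",o);im=imaging.camera("wrist");cv2.imwrite("pics/w1.png",im)
print(o["clock"],o["position"],R.from_quat(o["ee_rot"]).as_matrix().round(3).tolist(),o["grip_width"],o["joint_pos"])
print(proj(c,[[.536,-.1905,.09],[.492,-.192,.014],[.682,-.1835,.054]]))
E
```

```text
2.55 [ 0.53905401 -0.18725507  0.21263937] [[-0.999, -0.041, -0.0], [-0.041, 0.999, 0.0], [0.0, 0.0, -1.0]] 0.5972223342077226 [-0.23341435  0.22660453  0.57304788  1.63709557 -0.12629542  1.3154066
  1.97204452]
[[310.87519504 223.52460716]
 [311.9390178  150.19481694]
 [312.79371552 371.84986753]]
```

View pics/w1.png

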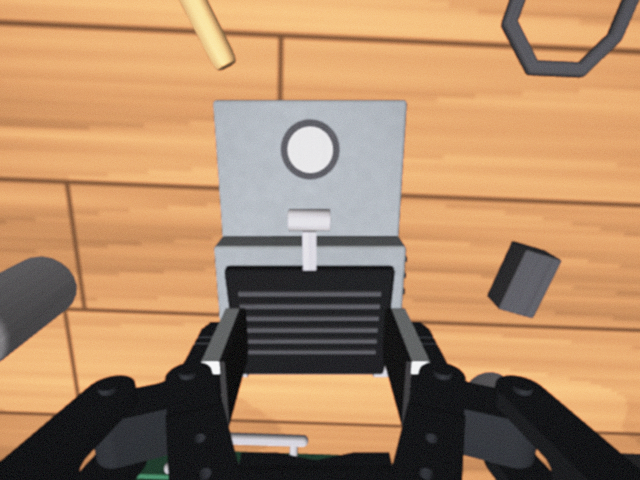

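The wrist view shows the tab at (309,219), the lens at (310,149.5), and the panel folded slightly up.

```bash
python3 - <<'E'
from h import *
c=cam("wrist");ct=cam("top")
L=toplane(c,[(310,149.5)],.014);print("lens",L)
yaw=np.radians(2.6);u=np.array([np.cos(yaw),np.sin(yaw),0])
L0=(L[0]+[.492,-.1923,.014])/2
H=L0+.19*u;H[2]=.054
for t in np.arange(0,.31,.04):
    T=H-.15*np.cos(t)*u+[0,0,.15*np.sin(t)];print(round(t,2),T.round(4),proj(c,T).round(1),proj(ct,T).round(1))
print("60",(H-.075*u+[0,0,.13]),H)
print(toplane(c,[(309,219)]*3,[.05,.07,.09]),toplane(ct,[(416.2,238.3)]*3,[.05,.07,.09]))
E
```

```text
lens [[ 0.49156954 -0.19368135  0.014     ]]
0.0 [ 0.5317 -0.1912  0.054 ] [[310.7 206.4]] [[413.3 243.6]]
0.04 [ 0.5319 -0.1912  0.06  ] [[310.6 208.3]] [[413.9 243. ]]
0.08 [ 0.5322 -0.1912  0.066 ] [[310.5 210.5]] [[414.4 242.3]]
0.12 [ 0.5328 -0.1911  0.072 ] [[310.4 213.1]] [[415.  241.5]]
0.16 [ 0.5337 -0.1911  0.0779] [[310.4 216.1]] [[415.5 240.6]]
0.2 [ 0.5347 -0.191   0.0838] [[310.3 219.5]] [[416.  239.6]]
0.24 [ 0.536  -0.191   0.0897] [[310.2 223.3]] [[416.5 238.4]]
0.28 [ 0.5376 -0.1909  0.0955] [[310.1 227.6]] [[417.  237.1]]
60 [ 0.60666638 -0.18777393  0.184     ] [ 0.68158918 -0.18437171  0.054     ]
[[ 0.542927   -0.19212535  0.05      ]
 [ 0.53789149 -0.19204104  0.07      ]
 [ 0.53285597 -0.19195674  0.09      ]] [[ 0.54426638 -0.19838204  0.05      ]
 [ 0.54021615 -0.19431921  0.07      ]
 [ 0.53616592 -0.19025638  0.09      ]]
```

Call:
jog_arm --deltas '[{"gripper":0.6,"rotation":[0,0,0],"offset":[0.004,-0.004,0.027]},{"gripper":0.6,"rotation":[0,0,0],"offset":[0,0,0.027]},{"gripper":0.6,"rotation":[0,0,0],"offset":[0,0,0.027]},{"gripper":0.6,"rotation":[0,0,0],"offset":[0,0,0.027]},{"gripper":0.6,"rotation":[0,0,0],"offset":[0,0,0.027]},{"gripper":0.6,"rotation":[0,0,0],"offset":[0,0,0]},{"gripper":0.2,"rotation":[0,0,0],"offset":[0,0,0]},{"gripper":0.2,"rotation":[0,0,0],"offset":[0,0,0]},{"gripper":0.2,"rotation":[0,0,0],"offset":[0,0,0]},{"gripper":0.2,"rotation":[0,0,0],"offset":[0,0,0]}]' --newtons 30

```text
clock: 3.6
position: [0.536, -0.1916, 0.0788]
ee_rot: [-0.022, 1.0, -0.0, 0.001]
ft_force: [-0.3, 0.7, 0.7]
grip_width: 0.198
grasp_force: 0.0
```

```bash
python3 - <<'E'
from h import *
im=imaging.camera("wrist");s=imaging.camera("scene")
cv2.imwrite("pics/w2.png",np.hstack([im[150:450,130:480],cv2.resize(s[230:360,190:350],(370,300),interpolation=cv2.INTER_CUBIC)]))
c=cam("wrist");print(proj(c,[[.535,-.191,.085],[.5317,-.191,.054]]))
E
```

```text
[[316.83689065 309.9723183 ]
 [316.88064136 274.32115802]]
```

View pics/w2.png

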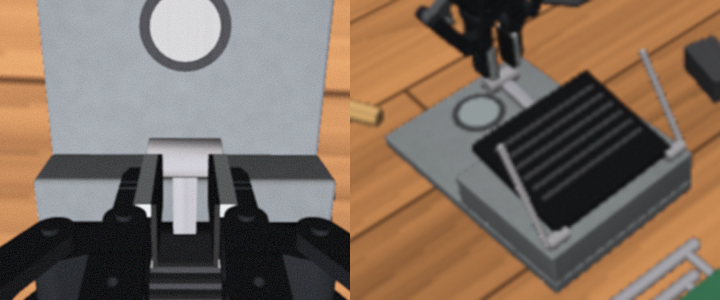

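The tab shows between and partly under the fingers at crop (185,157), but no grip registered. I'll take a closer look.

```bash
python3 - <<'E'
from h import *
im=imaging.camera("wrist");s=imaging.camera("scene")
cv2.imwrite("pics/w3.png",np.hstack([cv2.resize(im[260:400,250:380],(390,420),interpolation=cv2.INTER_CUBIC),cv2.resize(s[230:300,220:286],(396,420),interpolation=cv2.INTER_CUBIC)]))
o=manip.get_obs();M=R.from_quat(o["ee_rot"]).as_matrix();c=cam("scene")
for n,p in dict(tcp=[0,0,0],tip=[0,0,.011],tipL=[0,.0085,.011],tipR=[0,-.0085,.011]).items():
    w=o["position"]+M@p; print(n,(proj(c,w)-[220,230])*6+[390,0],(proj(cam("wrist",o),w)-[250,260])*3)
for w in ([.535,-.191,.085],[.532,-.191,.054]): print((proj(c,w)-[220,230])*6+[390,0])
print(o)
E
```

```text
tcp [[601.68167309 218.39834378]] [[196.64893142 132.59931815]]
tip [[605.03757491 241.98509016]] [[196.55755543 100.40115294]]
tipL [[624.27612483 229.58088143]] [[253.1885689  100.41451926]]
tipR [[585.62219296 254.50331276]] [[139.9264977  100.38778661]]
[[599.70837573 201.97651036]]
[[603.84582405 263.77941162]]
{'clock': 3.8, 'joint_pos': array([-0.19126125,  0.35322982,  0.54479159,  1.79519468, -0.2084764 ,
        1.05003267,  2.04583769]), 'joint_velocities': array([ 0.0004816 ,  0.0030424 ,  0.00194261,  0.00158406, -0.00103951,
       -0.00307913,  0.00109307]), 'tau': array([-8.40050838e-03, -5.17905021e+01,  7.85330415e+00, -3.41733778e+01,
        1.54731225e-02,  2.62742171e-03, -4.10499255e-03]), 'position': array([ 0.53550534, -0.19144552,  0.07805438]), 'ee_rot': array([-2.22653671e-02,  9.99752067e-01,  5.43023752e-05,  2.36079389e-04]), 'ft_force': array([ 0.50556429,  0.49282342, -0.20196035]), 'torque': array([-0.06141101, -0.00713194,  0.03906779]), 'grasp_force': 0.0, 'grip_width': 0.19664501162638265}
```

View pics/w3.png

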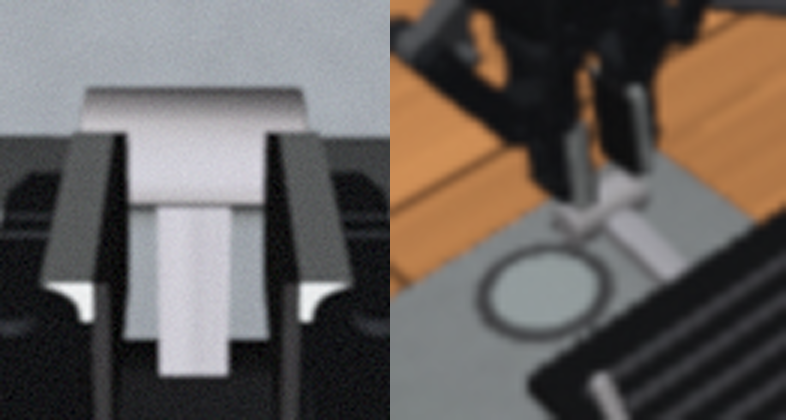

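The fingertips sit about 2 cm higher than the frame suggests, just above the tab. I'll open, lower and close again.

Call:
jog_arm --deltas '[{"gripper":0.6,"rotation":[0,0,0],"offset":[0,0,0]},{"gripper":0.6,"rotation":[0,0,0],"offset":[0,0,0]},{"gripper":0.6,"rotation":[0,0,0],"offset":[0,0,0]},{"gripper":0.6,"rotation":[0,0,0],"offset":[0,0,0.012]},{"gripper":0.6,"rotation":[0,0,0],"offset":[0,0,0.012]},{"gripper":0.2,"rotation":[0,0,0],"offset":[0,0,0]},{"gripper":0.2,"rotation":[0,0,0],"offset":[0,0,0]},{"gripper":0.2,"rotation":[0,0,0],"offset":[0,0,0]},{"gripper":0.2,"rotation":[0,0,0],"offset":[0,0,0]}]'

```text
clock: 4.7
position: [0.5346, -0.1918, 0.0535]
ee_rot: [-0.022, 1.0, -0.0, -0.001]
ft_force: [-2.6, -2.0, -2.1]
grip_width: 0.342
grasp_force: 32.0
```

Call:
jog_arm --deltas '[{"gripper":0.2,"rotation":[0,0,0],"offset":[-0.001,0,-0.003]},{"gripper":0.2,"rotation":[0,0,0],"offset":[-0.003,0,-0.012]},{"gripper":0.2,"rotation":[0,0,0],"offset":[-0.004,0,-0.012]},{"gripper":0.2,"rotation":[0,0,0],"offset":[-0.005,0,-0.0115]},{"gripper":0.2,"rotation":[0,0,0],"offset":[-0.006,0,-0.011]},{"gripper":0.2,"rotation":[0,0,0],"offset":[-0.007,0,-0.0105]},{"gripper":0.2,"rotation":[0,0,0],"offset":[-0.008,0,-0.01]},{"gripper":0.2,"rotation":[0,0,0],"offset":[-0.0085,0,-0.009]},{"gripper":0.2,"rotation":[0,0,0],"offset":[-0.0095,0,-0.0085]},{"gripper":0.2,"rotation":[0,0,0],"offset":[-0.01,0,-0.0075]},{"gripper":0.2,"rotation":[0,0,0],"offset":[-0.0105,0,-0.007]},{"gripper":0.2,"rotation":[0,0,0],"offset":[0,0,0]},{"gripper":0.2,"rotation":[0,0,0],"offset":[0,0,0]},{"gripper":0.2,"rotation":[0,0,0],"offset":[0,0,0]}]'

```text
clock: 6.1
position: [0.6093, -0.1887, 0.157]
ee_rot: [-0.022, 1.0, -0.001, 0.001]
ft_force: [5.3, -5.0, -7.5]
grip_width: 0.34
grasp_force: 31.7
```

```bash
python3 - <<'E'
from h import *
s=imaging.camera("scene");c=cam("scene");o=manip.get_obs();print(o["position"])
H=np.array([.6816,-.1844,.054]);y=np.radians(2.6);u=np.array([np.cos(y),np.sin(y),0]);v=np.array([-np.sin(y),np.cos(y),0])
big=cv2.resize(s[200:360,200:370],None,fx=3.5,fy=3.5,interpolation=cv2.INTER_CUBIC)
for t,col in((.917,(0,0,255)),(1.047,(0,255,0)),(1.178,(255,0,0))):
    for w in (-.065,.065):
        q=H+v*w+.11*(-np.cos(t)*u+[0,0,np.sin(t)]); cv2.circle(big,tuple(int(a) for a in ((proj(c,q)[0]-[200,200])*3.5)),2,col,-1)
cv2.imwrite("pics/s2.png",big)
E
```

```text
[ 0.60927671 -0.18866275  0.15704866]
```

View pics/s2.png

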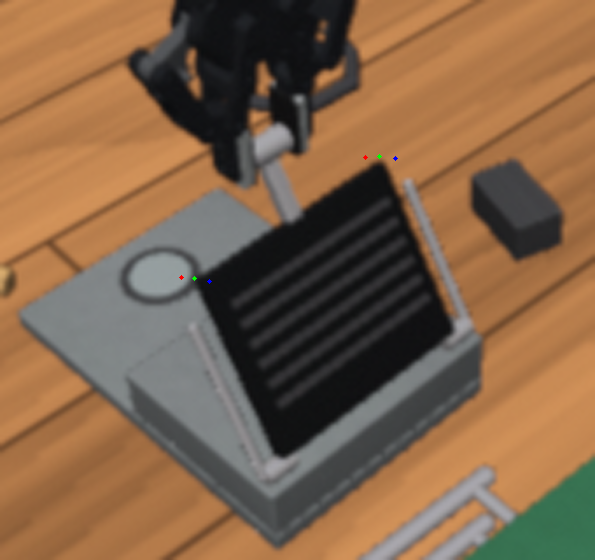

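The panel edge lines up with the green 60° dots and runs parallel to both index bars. The corners are at (200,282) and (383,158), and the visible fingertip ends at (245,185) and (300,150). Next I'll release and rise, and estimate the true fingertip offset from this picture.

Call:
jog_arm --deltas '[{"gripper":0.6,"rotation":[0,0,0],"offset":[0,0,0]},{"gripper":0.6,"rotation":[0,0,0],"offset":[0,0,0]},{"gripper":0.6,"rotation":[0,0,0],"offset":[0,0,0]},{"gripper":0.6,"rotation":[0,0,0],"offset":[0,0,-0.03]},{"gripper":0.6,"rotation":[0,0,0],"offset":[0,0,-0.04]},{"gripper":0.6,"rotation":[0,0,0],"offset":[0,0,-0.02]},{"gripper":0.6,"rotation":[0,0,0],"offset":[0,0,0]}]'

```text
clock: 6.85
position: [0.6093, -0.1886, 0.2499]
ee_rot: [-0.022, 1.0, -0.0, 0.003]
ft_force: [0.0, -0.3, -0.0]
grip_width: 0.601
grasp_force: 0.0
```

```bash
python3 - <<'E'
from h import *
c=cam("scene");p0=np.array([.6093,-.1887,.157])
M=np.array([[-.999,-.044,0],[-.044,.999,0],[0,0,-1.]])
for z in (.011,0,-.01,-.02,-.03):
    print(z,[((proj(c,p0+M@[x,y,z])[0]-200)*3.5).round() .tolist() for y in(-.0145,.0145) for x in (-.011,.011)])
o=manip.get_obs();print(o["position"],o["grip_width"],o["ft_force"],o["clock"])
E
```

```text
0.011 [[261.0, 228.0], [234.0, 209.0], [302.0, 201.0], [275.0, 183.0]]
0 [[259.0, 213.0], [232.0, 193.0], [301.0, 186.0], [273.0, 167.0]]
-0.01 [[258.0, 199.0], [230.0, 179.0], [299.0, 172.0], [272.0, 153.0]]
-0.02 [[256.0, 184.0], [228.0, 165.0], [298.0, 157.0], [270.0, 139.0]]
-0.03 [[255.0, 169.0], [227.0, 150.0], [297.0, 143.0], [269.0, 124.0]]
[ 0.60927871 -0.18859723  0.2498659 ] 0.6009214510690403 [ 0.02181739 -0.25633255 -0.00043361] 6.85
```

Call:
jog_arm --deltas '[{"gripper":0.75,"rotation":[0,0,0],"offset":[-0.002,0.049,0]},{"gripper":0.75,"rotation":[0,0,0],"offset":[-0.002,0.049,0]},{"gripper":0.75,"rotation":[0,0,0],"offset":[-0.002,0.049,0]},{"gripper":0.75,"rotation":[0,0,0],"offset":[-0.002,0.049,0]},{"gripper":0.75,"rotation":[0,0,0],"offset":[-0.002,0.049,0]},{"gripper":0.75,"rotation":[0,0,0],"offset":[-0.002,0.049,0]},{"gripper":0.75,"rotation":[0,0,0],"offset":[-0.002,0.049,0]},{"gripper":0.75,"rotation":[0,0,0],"offset":[-0.002,0.049,0]},{"gripper":0.75,"rotation":[0,0,0],"offset":[-0.002,0.049,0]},{"gripper":0.75,"rotation":[0,0,0],"offset":[0,0,0.045]},{"gripper":0.75,"rotation":[0,0,0],"offset":[0,0,0.045]},{"gripper":0.75,"rotation":[0,0,0],"offset":[0,0,0]},{"gripper":0.75,"rotation":[0,0,0],"offset":[0,0,0]},{"gripper":0.75,"rotation":[0,0,0],"offset":[0,0,0]}]'

```text
clock: 8.25
position: [0.6074, 0.2533, 0.1587]
ee_rot: [-0.022, 1.0, 0.001, 0.002]
ft_force: [0.2, -0.1, 0.4]
grip_width: 0.75
grasp_force: 0.0
```

```bash
python3 - <<'E'
from h import *
o=manip.get_obs();im=imaging.camera("wrist");cv2.imwrite("pics/w4.png",im);print(o["position"],o["ee_rot"],o["grip_width"])
c=cam("wrist",o);print(proj(c,[[.607,.252,.046],[.607,.2688,.046],[.489,.249,.04]]))
E
```

```text
[0.60742413 0.2532858  0.15870212] [-2.20069861e-02  9.99756180e-01  8.48819676e-04  1.59755178e-03] 0.7497165423724431
[[313.21948686 230.5142359 ]
 [337.79492947 231.550929  ]
 [316.64232451  41.28544571]]
```

View pics/w4.png

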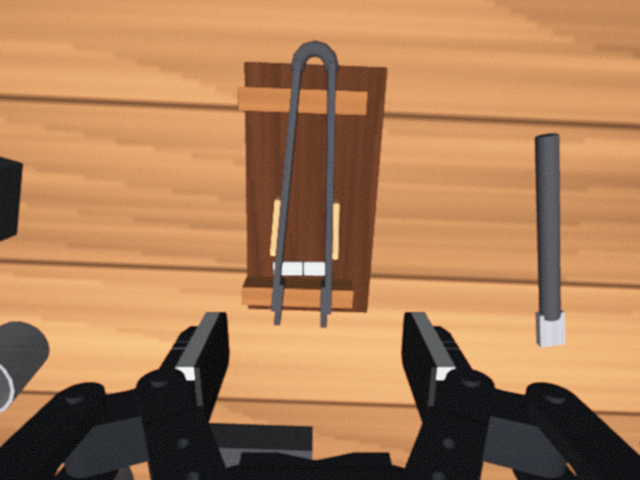

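The wrist view shows the tweezers with the fixed leg on the right. The pads are at (277,229) and (336,231), the gap-mark line at (303,268), and the tips at (278,323) and (324,325).

```bash
python3 - <<'E'
from h import *
o=manip.get_obs();c=cam("wrist",o)
q=toplane(c,[(340,231),(273.5,229),(332,100),(325,315),(303,268),(315,42)],[.046,.046,.046,.046,.032,.04]);print(q.round(4))
d=q[3]-q[2];print("yaw fixed leg",np.degrees(np.arctan2(d[1],d[0])))
M=R.from_quat(o["ee_rot"]).as_matrix();print("tool y yaw",np.degrees(np.arctan2(-M[0,1],M[1,1])))
mid=(q[0]+q[1])/2;print(mid, "tool delta",M.T@(np.r_[mid[:2],0.006]-o["position"]))
E
```

```text
[[0.6067 0.2704 0.046 ]
 [0.6073 0.225  0.046 ]
 [0.5226 0.2601 0.046 ]
 [0.6709 0.2634 0.046 ]
 [0.6403 0.2459 0.032 ]
 [0.4896 0.2481 0.04  ]]
yaw fixed leg 1.2804529029218226
tool y yaw 2.520914677330011
[0.60703278 0.247675   0.046     ] tool delta [ 0.00132587 -0.00591927  0.15280178]
```

Call:
jog_arm --deltas '[{"gripper":0.75,"rotation":[0,0,1.2],"offset":[0.001,-0.003,0.03]},{"gripper":0.75,"rotation":[0,0,0],"offset":[0,0,0.04]},{"gripper":0.75,"rotation":[0,0,0],"offset":[0,0,0.035]},{"gripper":0.75,"rotation":[0,0,0],"offset":[0,0,0.025]},{"gripper":0.75,"rotation":[0,0,0],"offset":[0,0,0.015]},{"gripper":0.75,"rotation":[0,0,0],"offset":[0,0,0.01]},{"gripper":0.75,"rotation":[0,0,0],"offset":[0,0,0]},{"gripper":0.75,"rotation":[0,0,0],"offset":[0,0,0]}]' --newtons 20

```text
clock: 9.1
position: [0.6062, 0.2505, 0.0023]
ee_rot: [-0.012, 1.0, 0.001, 0.001]
ft_force: [0.0, -1.0, 0.3]
grip_width: 0.751
grasp_force: 0.0
```

```bash
python3 - <<'E'
from h import *
s=imaging.camera("scene");w=imaging.camera("wrist");c=cam("scene");o=manip.get_obs()
p=proj(c,o["position"])[0].astype(int);x,y=p[0]-55,p[1]-55
cr=cv2.resize(s[y:y+90,x:x+100],None,fx=4.5,fy=4.5,interpolation=cv2.INTER_CUBIC)
cv2.imwrite("pics/s3.png",np.hstack([cr,cv2.resize(w[230:440,190:450][:, :],(348,405))[:, :]]))
M=R.from_quat(o["ee_rot"]).as_matrix()
for z in (0,-.01,-.02,-.03): print(z,[((proj(c,o["position"]+M@[xx,yy,z])[0]-[x,y])*4.5).round().tolist() for yy in(-.032,.032) for xx in (-.011,.011)])
print(o["position"],o["ft_force"],o["grip_width"])
E
```

```text
0 [[231.0, 286.0], [199.0, 268.0], [302.0, 235.0], [270.0, 219.0]]
-0.01 [[233.0, 271.0], [201.0, 254.0], [304.0, 221.0], [272.0, 205.0]]
-0.02 [[235.0, 257.0], [203.0, 240.0], [306.0, 207.0], [274.0, 190.0]]
-0.03 [[237.0, 242.0], [204.0, 225.0], [308.0, 192.0], [276.0, 176.0]]
[0.60623829 0.25050127 0.00239541] [-0.48907333  0.22983308  0.31876318] 0.7518969535099089
```

View pics/s3.png

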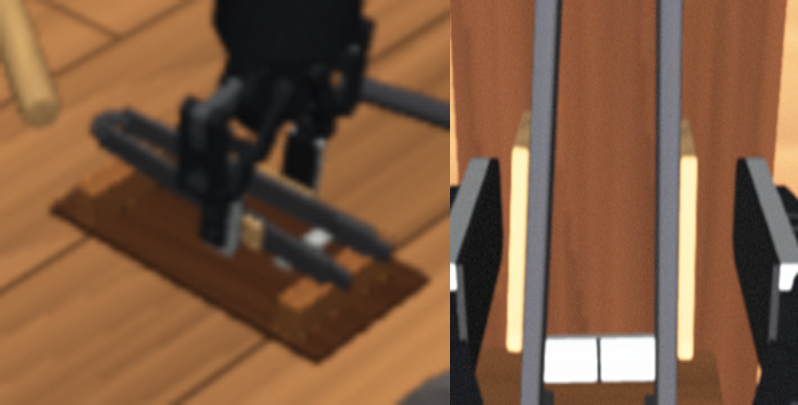

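The fingertips straddle both pads with their ends at about z 0.024. The fingers are at crop (220,245) and (305,190), and the pads lie between them. I'll close part way.

Call:
jog_arm --deltas '[{"gripper":0.6,"rotation":[0,0,0],"offset":[0,0,0]},{"gripper":0.55,"rotation":[0,0,0],"offset":[0,0,0]},{"gripper":0.52,"rotation":[0,0,0],"offset":[0,0,0]},{"gripper":0.49,"rotation":[0,0,0],"offset":[0,0,0]},{"gripper":0.47,"rotation":[0,0,0],"offset":[0,0,0]},{"gripper":0.46,"rotation":[0,0,0],"offset":[0,0,0]},{"gripper":0.46,"rotation":[0,0,0],"offset":[0,0,0]},{"gripper":0.46,"rotation":[0,0,0],"offset":[0,0,0]},{"gripper":0.46,"rotation":[0,0,0],"offset":[0,0,0]}]'

```text
clock: 10.1
position: [0.6065, 0.25, 0.0025]
ee_rot: [-0.011, 1.0, 0.0, 0.001]
ft_force: [-1.1, -1.8, 9.7]
grip_width: 0.465
grasp_force: 10.6
```

```bash
cat > strip.py <<'E'
from h import *
# bright strip seen by the wrist camera: its pixel box, mark column, and widths
o=manip.get_obs();im=imaging.camera("wrist");cv2.imwrite(f"pics/st{o['clock']:.2f}.png",im)
g=cv2.cvtColor(im,cv2.COLOR_BGR2GRAY);h=cv2.cvtColor(im,cv2.COLOR_BGR2HSV)
b=((g>185)&(h[...,1]<45)).astype(np.uint8);b[:,:220]=0;b[:,420:]=0
n,l,st,ce=cv2.connectedComponentsWithStats(b)
print([st[i].tolist() for i in range(1,n) if st[i][4]>30])
print(o["grip_width"],o["grasp_force"],o["position"].round(4),o["ft_force"].round(1))
E
python3 strip.py; python3 - <<'E'
import cv2,glob
g=cv2.imread(sorted(glob.glob("pics/st*.png"))[-1],0);print([g[r,250:390:2].tolist() for r in (405,416)])
E
```

```text
[[224, 357, 18, 14, 142], [389, 357, 17, 14, 138], [243, 404, 24, 23, 309], [282, 404, 17, 23, 379], [302, 404, 41, 23, 911]]
0.4647181241039174 10.618055616505444 [0.6065 0.25   0.0025] [-1.1 -1.8  9.7]
[[20, 122, 241, 241, 242, 243, 244, 239, 174, 119, 121, 123, 127, 124, 126, 87, 135, 252, 250, 250, 249, 247, 248, 250, 214, 70, 209, 246, 242, 243, 242, 242, 243, 243, 242, 243, 241, 236, 236, 237, 236, 236, 235, 235, 236, 239, 180, 50, 86, 120, 117, 122, 123, 124, 117, 146, 237, 240, 239, 240, 237, 187, 95, 84, 37, 32, 73, 84, 76, 35], [161, 255, 253, 253, 253, 253, 253, 254, 241, 120, 119, 123, 128, 129, 112, 69, 218, 254, 253, 253, 253, 253, 253, 254, 244, 64, 243, 254, 253, 253, 253, 253, 253, 253, 253, 253, 253, 253, 253, 253, 253, 253, 253, 253, 253, 255, 189, 44, 94, 118, 118, 128, 122, 124, 109, 108, 207, 232, 236, 235, 197, 98, 83, 86, 86, 52, 74, 88, 229, 159]]
```

Call:
jog_arm --deltas '[{"gripper":0.46,"rotation":[0,0,0],"offset":[0,0,-0.005]},{"gripper":0.46,"rotation":[0,0,0],"offset":[0,0,-0.01]},{"gripper":0.46,"rotation":[0,0,0],"offset":[0,0,-0.012]},{"gripper":0.46,"rotation":[0,0,0],"offset":[0,0,-0.013]},{"gripper":0.46,"rotation":[0,0,0],"offset":[0,0,-0.012]},{"gripper":0.46,"rotation":[0,0,0],"offset":[0,0,-0.008]},{"gripper":0.46,"rotation":[0,0,0],"offset":[0,0,0]},{"gripper":0.46,"rotation":[0,0,0],"offset":[0,0,0]},{"gripper":0.46,"rotation":[0,0,0],"offset":[0,0,0]}]'

```text
clock: 11.05
position: [0.6048, 0.2499, 0.0601]
ee_rot: [-0.012, 1.0, -0.0, -0.001]
ft_force: [-0.8, 0.2, -2.2]
grip_width: 0.467
grasp_force: 6.4
```

```bash
python3 strip.py
```

```text
[[226, 357, 16, 13, 128], [389, 357, 16, 13, 126], [243, 404, 25, 23, 297], [283, 404, 16, 23, 358], [302, 405, 41, 23, 890]]
0.4667081068015806 6.44396809861064 [0.6048 0.2499 0.0601] [-0.8  0.2 -2.2]
```

Lifted with no slip or tilt: the strip is at the same pixels. Now I'll carry them over the lens.

Call:
jog_arm --deltas '[{"gripper":0.45,"rotation":[0,0,0],"offset":[0.005,-0.011,0]},{"gripper":0.45,"rotation":[0,0,0],"offset":[0.01,-0.022,0]},{"gripper":0.45,"rotation":[0,0,0],"offset":[0.01,-0.022,0]},{"gripper":0.45,"rotation":[0,0,0],"offset":[0.01,-0.023,0]},{"gripper":0.44,"rotation":[0,0,0],"offset":[0.01,-0.023,0]},{"gripper":0.44,"rotation":[0,0,0],"offset":[0.01,-0.023,0]},{"gripper":0.44,"rotation":[0,0,0],"offset":[0.01,-0.023,0]},{"gripper":0.44,"rotation":[0,0,0],"offset":[0.01,-0.023,0]},{"gripper":0.43,"rotation":[0,0,0],"offset":[0.01,-0.023,0]},{"gripper":0.43,"rotation":[0,0,0],"offset":[0.01,-0.023,0]},{"gripper":0.43,"rotation":[0,0,0],"offset":[0.01,-0.023,0]},{"gripper":0.43,"rotation":[0,0,0],"offset":[0.01,-0.023,0]},{"gripper":0.43,"rotation":[0,0,0],"offset":[0.01,-0.023,0]},{"gripper":0.43,"rotation":[0,0,0],"offset":[0.01,-0.023,0]},{"gripper":0.43,"rotation":[0,0,0],"offset":[0.01,-0.023,0]},{"gripper":0.43,"rotation":[0,0,0],"offset":[0.01,-0.023,0]},{"gripper":0.43,"rotation":[0,0,0],"offset":[0.01,-0.023,0]},{"gripper":0.43,"rotation":[0,0,0],"offset":[0.01,-0.023,0]},{"gripper":0.43,"rotation":[0,0,0],"offset":[0.01,-0.022,0]},{"gripper":0.43,"rotation":[0,0,0],"offset":[0.007,-0.017,0]}]'

```text
clock: 13.1
position: [0.4219, -0.195, 0.0606]
ee_rot: [-0.011, 1.0, 0.0, -0.0]
ft_force: [-0.5, 0.1, -1.6]
grip_width: 0.431
grasp_force: 7.7
```

Call:
jog_arm --deltas '[{"gripper":0.42,"rotation":[0,0,0],"offset":[0,0,0.004]},{"gripper":0.42,"rotation":[0,0,0],"offset":[0,0,0.004]},{"gripper":0.42,"rotation":[0,0,0],"offset":[0,0,0]},{"gripper":0.42,"rotation":[0,0,0],"offset":[0,0,0]},{"gripper":0.42,"rotation":[0,0,0],"offset":[0,0,0]}]'

```text
clock: 13.6
position: [0.4239, -0.1928, 0.0528]
ee_rot: [-0.012, 1.0, 0.0, 0.0]
ft_force: [-0.8, -0.6, -1.6]
grip_width: 0.423
grasp_force: 8.2
```

```bash
python3 strip.py; python3 - <<'E'
import cv2,glob,os
f=max(glob.glob("pics/st*.png"),key=os.path.getmtime);g=cv2.imread(f,0)
for r in (410,420): print(r,g[r,268:360].tolist())
E
```

```text
[[235, 357, 13, 12, 90], [290, 356, 48, 45, 1947], [383, 357, 13, 12, 84], [249, 403, 23, 22, 231], [289, 404, 4, 21, 60], [297, 404, 39, 23, 824]]
0.4231358895542792 8.154138553363737 [ 0.4239 -0.1928  0.0528] [-0.8 -0.6 -1.6]
410 [206, 199, 191, 170, 133, 87, 75, 80, 80, 84, 84, 80, 86, 81, 75, 77, 79, 68, 54, 52, 123, 199, 226, 225, 183, 97, 34, 92, 174, 219, 227, 225, 227, 227, 226, 227, 226, 227, 227, 227, 227, 226, 226, 229, 227, 226, 224, 225, 224, 225, 224, 227, 227, 226, 223, 227, 226, 227, 226, 225, 224, 220, 226, 223, 225, 225, 225, 197, 143, 67, 36, 48, 68, 78, 81, 74, 80, 81, 84, 79, 82, 71, 83, 73, 68, 86, 133, 178, 194, 200, 209, 204]
420 [223, 223, 225, 216, 173, 112, 76, 80, 82, 83, 81, 83, 84, 77, 80, 76, 75, 66, 44, 66, 147, 200, 225, 218, 178, 94, 40, 100, 181, 217, 225, 222, 223, 220, 223, 222, 218, 223, 223, 223, 219, 220, 217, 224, 223, 223, 222, 223, 223, 222, 221, 223, 225, 222, 223, 221, 224, 223, 222, 221, 223, 223, 220, 223, 220, 224, 212, 169, 98, 38, 36, 62, 71, 77, 76, 83, 79, 79, 79, 75, 79, 81, 80, 75, 85, 127, 151, 163, 162, 159, 162, 161]
```

Call:
jog_arm --deltas '[{"gripper":0.41,"rotation":[0,0,0],"offset":[0,0,0]},{"gripper":0.4,"rotation":[0,0,0],"offset":[0,0,0]},{"gripper":0.4,"rotation":[0,0,0],"offset":[0,0,0]},{"gripper":0.4,"rotation":[0,0,0],"offset":[0,0,0]}]'

```text
clock: 14.05
position: [0.4237, -0.1933, 0.0528]
ee_rot: [-0.012, 1.0, 0.0, 0.0]
ft_force: [-0.5, 0.5, -2.2]
grip_width: 0.401
grasp_force: 9.0
```

```bash
python3 strip.py; python3 - <<'E'
from h import *
import glob,os
f=max(glob.glob("pics/st*.png"),key=os.path.getmtime);im=cv2.imread(f);g=cv2.cvtColor(im,6)
for r in (410,420): print(r,g[r,274:304].tolist(), g[r,328:342].tolist())
c=cam("wrist");o=manip.get_obs();L=np.array([.4918,-.193,.014]);print("lens px",proj(c,L))
M=R.from_quat(o["ee_rot"]).as_matrix();print("tips_mid est vs lens",o["position"][:2]-M[:2,0]*.07-L[:2])
K,T=c;Ti=np.linalg.inv(T)
d=-(Ti[:3,:3]@np.array([*o["position"][:2]-M[:2,0]*.033,.08])+Ti[:3,3])[2];print("px/mm strip",K[0,0]/d/1000)
# tips: dark legs on bright lens ahead
for r in (450,462,474): print(r,g[r,260:360:2].tolist())
E
```

```text
[[238, 357, 13, 12, 88], [293, 356, 42, 45, 1713], [380, 357, 13, 12, 82], [251, 403, 24, 21, 225], [293, 403, 40, 23, 830]]
0.4012186518830022 9.004581457338645 [ 0.4237 -0.1933  0.0528] [-0.5  0.5 -2.2]
410 [158, 119, 88, 77, 80, 79, 75, 85, 77, 82, 85, 79, 76, 76, 66, 45, 31, 35, 99, 180, 227, 229, 230, 229, 228, 228, 227, 231, 227, 228] [224, 228, 227, 220, 197, 131, 63, 34, 46, 72, 78, 81, 73, 81]
420 [200, 146, 103, 77, 82, 80, 82, 82, 81, 78, 80, 80, 76, 68, 61, 41, 29, 50, 120, 188, 217, 225, 225, 226, 222, 221, 223, 227, 225, 223] [225, 225, 223, 217, 164, 86, 35, 41, 64, 78, 80, 81, 81, 80]
lens px [[313.13714975 383.78661731]]
tips_mid est vs lens [0.00188611 0.00130533]
px/mm strip 2.5840151312214927
450 [160, 157, 159, 160, 155, 154, 161, 122, 71, 80, 79, 80, 79, 79, 46, 27, 30, 31, 42, 129, 165, 156, 160, 161, 161, 159, 156, 157, 158, 159, 163, 130, 46, 26, 30, 31, 28, 65, 84, 78, 80, 82, 79, 77, 140, 163, 160, 157, 158, 160]
462 [24, 21, 17, 6, 23, 14, 16, 18, 20, 26, 14, 21, 14, 20, 11, 10, 10, 14, 20, 16, 20, 12, 17, 15, 16, 16, 14, 12, 11, 9, 8, 16, 20, 21, 15, 19, 14, 18, 20, 18, 21, 14, 19, 25, 15, 13, 13, 19, 18, 19]
474 [19, 21, 18, 25, 16, 24, 10, 26, 20, 16, 15, 15, 15, 22, 22, 14, 24, 17, 13, 8, 21, 24, 18, 15, 15, 25, 21, 19, 15, 20, 13, 21, 15, 18, 17, 17, 15, 16, 20, 18, 18, 18, 15, 21, 19, 19, 9, 13, 9, 17]
```

The gap is on the mark: the leg edge coincides with the dark line and the squeeze is 9.0 N. The tips are about 2 mm from the lens centre. Now I'll hold.

Call:
jog_arm --deltas '[{"gripper":0.4,"rotation":[0,0,0],"offset":[0,0,0]},{"gripper":0.4,"rotation":[0,0,0],"offset":[0,0,0]},{"gripper":0.4,"rotation":[0,0,0],"offset":[0,0,0]},{"gripper":0.4,"rotation":[0,0,0],"offset":[0,0,0]},{"gripper":0.4,"rotation":[0,0,0],"offset":[0,0,0]},{"gripper":0.4,"rotation":[0,0,0],"offset":[0,0,0]},{"gripper":0.4,"rotation":[0,0,0],"offset":[0,0,0]},{"gripper":0.4,"rotation":[0,0,0],"offset":[0,0,0]},{"gripper":0.4,"rotation":[0,0,0],"offset":[0,0,0]},{"gripper":0.4,"rotation":[0,0,0],"offset":[0,0,0]},{"gripper":0.4,"rotation":[0,0,0],"offset":[0,0,0]},{"gripper":0.4,"rotation":[0,0,0],"offset":[0,0,0]},{"gripper":0.4,"rotation":[0,0,0],"offset":[0,0,0]},{"gripper":0.4,"rotation":[0,0,0],"offset":[0,0,0]},{"gripper":0.4,"rotation":[0,0,0],"offset":[0,0,0]},{"gripper":0.4,"rotation":[0,0,0],"offset":[0,0,0]},{"gripper":0.4,"rotation":[0,0,0],"offset":[0,0,0]},{"gripper":0.4,"rotation":[0,0,0],"offset":[0,0,0]},{"gripper":0.4,"rotation":[0,0,0],"offset":[0,0,0]},{"gripper":0.4,"rotation":[0,0,0],"offset":[0,0,0]}]'

```text
clock: 16.1
position: [0.4237, -0.1933, 0.0528]
ee_rot: [-0.012, 1.0, 0.0, 0.0]
ft_force: [-0.5, 0.1, -1.4]
grip_width: 0.399
grasp_force: 9.0
```

Call:
jog_arm --deltas '[{"gripper":0.4,"rotation":[0,0,0],"offset":[0,0,0]},{"gripper":0.4,"rotation":[0,0,0],"offset":[0,0,0]},{"gripper":0.4,"rotation":[0,0,0],"offset":[0,0,0]},{"gripper":0.4,"rotation":[0,0,0],"offset":[0,0,0]},{"gripper":0.4,"rotation":[0,0,0],"offset":[0,0,0]},{"gripper":0.4,"rotation":[0,0,0],"offset":[0,0,0]},{"gripper":0.4,"rotation":[0,0,0],"offset":[0,0,0]},{"gripper":0.4,"rotation":[0,0,0],"offset":[0,0,0]},{"gripper":0.4,"rotation":[0,0,0],"offset":[0,0,0]},{"gripper":0.4,"rotation":[0,0,0],"offset":[0,0,0]},{"gripper":0.4,"rotation":[0,0,0],"offset":[0,0,0]},{"gripper":0.4,"rotation":[0,0,0],"offset":[0,0,0]},{"gripper":0.4,"rotation":[0,0,0],"offset":[0,0,0]},{"gripper":0.4,"rotation":[0,0,0],"offset":[0,0,0]}]'

```text
clock: 17.5
position: [0.4237, -0.1933, 0.0528]
ee_rot: [-0.012, 1.0, 0.0, 0.0]
ft_force: [-0.5, -0.5, -1.7]
grip_width: 0.401
grasp_force: 9.0
```

```bash
python3 strip.py; python3 - <<'E'
from h import *
# lamp check: black panel corners vs 60 deg in scene
s=imaging.camera("scene");cv2.imwrite("pics/end.png",s);a=cv2.cvtColor(s,6)
ref=cv2.imread("pics/s2.png",0)
m=(a[235:340,250:335]<40).astype(np.uint8);n,l,st,_=cv2.connectedComponentsWithStats(m);i=1+st[1:,4].argmax()
print(st[i]+[250,235,0,0,0])
r=cv2.resize(ref,None,fx=1/3.5,fy=1/3.5,interpolation=cv2.INTER_AREA);m=(r[45:135,50:135]<40).astype(np.uint8);n,l,st,_=cv2.connectedComponentsWithStats(m);i=1+st[1:,4].argmax();print(st[i]+[250,245,0,0,0])
E
```

```text
[[238, 357, 13, 12, 88], [293, 356, 42, 45, 1713], [380, 357, 13, 12, 81], [251, 403, 24, 21, 225], [293, 403, 40, 23, 830]]
0.4007937182843953 9.00447136747971 [ 0.4237 -0.1933  0.0528] [-0.5 -0.5 -1.7]
[ 256  247   73   83 2722]
[ 256  247   73   83 2716]
```

The hold was steady for more than 3 s and the lamp hasn't moved since release. Handing in.

```bash
python3 -c "
from workcell import workorder
print(workorder.hand_in())"
```

```text
the job is handed in; nothing more can be done
None
```

I handed the job in at about 17.6 s with the lamp standing at about 60° and let go, and the tweezers held at the 10 mm mark about 8 cm above the bench, tips about 2 mm from the lens centre by my estimate; the hand-in returned no verdict.

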